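# One dishwasher tablet into the dish

## Robot

A 7-joint arm with a two-finger parallel gripper is mounted at the origin on a cart in front of the work surface, level with it; the furniture and walls round the work are solid. World frame = base frame: x ahead of the robot, y to its left, z up, the work surface at z = 0. Lengths are in m, angles in rad, forces in N, time in s.
With the tool pointing down it reaches from about 0.425 to 0.95 m from the base axis. Payload 4.7 kg.
Tool frame: the origin (TCP) lies between the finger pads; the fingertips stand 25 mm ahead of it and the grasp point (between the pads) lies 6 mm ahead of it; z points along the fingers, y is the line along which they close (so a half turn about z gives the same grasp; the last joint's range is limited). The gripper opens to 85 mm and grips with 20 to 120 N. Pads are 22 mm wide; open, the fingers measure 114 mm over their backs; the gripper's body (76 mm by 85 mm) begins 54 mm behind the grasp point. The pads swing forward as they close: fully open they stand 13 mm farther back than shut.
Start: joints at [-1.249, 0.469, -0.049, 1.532, 0.024, 1.141, -0.082], TCP at [0.232, 0.634, 0.256] pointing down, gripper open.
Joint ranges: [-2.59, 2.59], [-0.33, 1.99], [-1.39, 1.29], [0.1, 2.45], [-1.04, 4.18], [0.21, 1.99], [-2.66, 2.66]. Speed limits (rad/s): [2.57, 2.57, 3.14, 3.14, 3.14, 3.14, 3.14].

## Interface

Orientations are given as a 3x3 rotation matrix whose columns are the frame's x, y, z axes.
In Python, from rig import * gives the robot as it stands. Calls block until the motion is done:
- movep(position, orientation): joint-space move of the TCP to a pose.
- move_l(position, attitude=None, feed=0.15, until_force=None): straight line of the TCP; attitude=None keeps the orientation; feed is the mean speed in m/s. With until_force (N) it stops when the force on the tool has changed by that much, and returns True; else False.
- move_joints(angles): joint-space move.
- command_gripper(opening, newtons=None): finger opening in m; newtons is the grip in N (None keeps the last); returns when the fingers have stopped.
- sleep(seconds).
- inverse_kinematics(position, orientation): joint angles nearest the present ones, or None.
- sense(): the state.
- camera(name): name is "scene" or "top" or "wrist"; returns (picture, depth): 420x560x3 uint8, red, green, blue; 420x560 float32, m along the optical axis (not along the pixel's ray), 0 where there is no reading.
- camera_params(name): a dict with "K" (3x3 intrinsics, pixels), "dist" ([k1, k2, p1, p2, k3] as OpenCV has them; the pictures are not rectified), "position" and "rotation" of the camera in the world; the wrist camera has in their place "tool_from_camera" (4x4, takes a point from camera to tool coordinates, whose origin is the TCP and whose axes are the flange's). Camera axes: x right, y down, z forward; pixel columns grow to the right and rows downward; lengths in m; the calibration is good to about 2 mm. A picture is of the moment at which its call begins: read the wrist's pose just before it. camera_params takes no time and is no camera call.
A pose or a line that the arm cannot do raises Unreachable and nothing moves.
- finish_job(): hands the job in; it is judged then, once.
The state is a dict: "time_s": time; "joint_pos": joint angles; "qd": joint speeds; "joint_efforts": joint torques, N m; "position": TCP position; "tcp_rot": TCP orientation; "wrist_force": force on the tool from outside, world axes, zero at the start; "ft_torque": the same for the moment, N m; "finger_gap": finger opening in m; "gripper_force": force on a finger pad.
Only numpy, scipy, OpenCV 4.12 (cv2) and the standard library are available. Lean on these libraries where they do the work, as an engineer would, in place of code of your own. Each camera call takes 0.05 s, during which the arm holds its last target. There are 200 camera calls.

## Task

Get one dishwasher tablet ready for tonight's load: press the dispenser's plunger all the way down once and let it come back up, so that a single tablet slides out onto the ledge, then nudge that tablet sideways off the open end of the ledge so that it drops into the small white dish standing beside it. The film on a tablet goes sticky when handled, so only push it and never pick it up; let no second tablet out, do not let the tablet fall on the worktop, and leave the dish, the shot glass, the mug and the cup standing where they are.

Things in the scene. Friction and masses are not known exactly. Their poses are not given: they have to be found in the camera images.
- dispenser: White dishwasher-tablet dispenser, fixed, 193 mm long (x), 88 wide (y), 130 high. Origin on the worktop (z = 0) under the front face of its clear magazine tower; outlet faces its -x, z up. Tower with lid: x = -11 to 43, y = -27 to 27, top at z = 126 mm. White housing behind: x = 34 to 114, y = -29 to 29, top at 91 mm, with the plunger on it at x = 76, y = 0.
- ledge (a point): Point on top of the flat steel landing ledge, at dispenser x = -41.5, y = 0, z = 40 mm, same axes; a pressed-out tablet comes to lie with its centre about here. The ledge runs x = -77 to 0 (the tower's face and outlet), y = -44 to 44 mm; a 5 mm high lip (x = -77 to -74) closes its front; both ends (y = +44, y = -44) are open and drop straight down.
- plunger_top (a point): Centre of the flat top of the plunger, a round grey cap of 38 mm diameter; 130 mm above the worktop when up, 100 mm when fully down; moves straight down. A full press drives a flat pusher (34 x 12 mm) through the outlet slot, 28 mm past the tower's face, shoving the lowest tablet straight out along -x; it draws back as the plunger rises and the next tablet drops.
- key (a joint): Travel of the plunger in m: 0 up, 0.030 fully down against a firm stop. A spring pushes it up: about 2 N to start it, 5 N near the bottom (a little more when moved fast); it comes back up by itself in about half a second after it is let go.
- tablet_1: The lowest tablet in the magazine, the one that the press ejects: white and blue rounded block, 26 mm (its x) by 36 mm (its y) by 15 mm high, 20 g. Origin at the centre of its underside; starts with its underside at z = 40 mm, with axes as the dispenser's.
- tablet_2: The next tablet in the magazine, the same size, lying on tablet_1 at the start (two more lie on it). Must stay in the magazine.
- dish: Small round white china dish, loose, 108 mm across the rim, 28 mm high, wall 4 mm, inner floor 5 mm above the worktop. Origin at the centre of its underside. Stands on the worktop beside one of the open ends of the ledge (dispenser y about +106 or -106 mm, x about -45 mm), its rim a few mm from the ledge's end and 12 mm lower than the ledge.
- shot_glass: Small clear glass, 50 mm diameter, 59 mm high, loose, beside the other end of the ledge (same distance). Origin at the centre of its underside. Bystander.
- stone_mug: Stoneware mug, 91 x 117 x 85 mm, loose, handle away from the dispenser, beside the dispenser's housing on its +y side. Origin at the centre of its underside. Bystander.
- check_cup: Small cup with coloured squares, 74 x 97 x 62 mm, loose, beside the dispenser's housing on its -y side. Origin at the centre of its underside. Bystander.
There are look-alikes about, which are no part of the job. Of the things like the dish, leave any that is black, orange or yellow; of the rest the smaller one is meant.

How it is judged:
By the outcome, as a careful person would: the job done as asked, in the order asked, and still so for the second after the job is handed in, with the robot touching nothing.
It also fails if it takes over 38 s, if anything falls off the work surface, if the arm or the gripper's body presses on something with over 40 N, if the wrist force passes 120 N, or if a joint passes its speed limit or range.

## Working session

There is one attempt and no reset: what is moved stays moved. The work goes in short steps, each a Python script; the robot and the scene stay as the last script left them, time stands still between calls to the robot, and variables do not carry over. Pictures are saved under pics/ and viewed, at most 10 in all, crops included, and the job is handed in when it is done.

```bash
mkdir -p pics && ls && python3 - <<'E'
from rig import *
import cv2,numpy as np
ims=[]
for n in("scene","top"):
    p,d=camera(n); np.savez(f"{n}.npz",p=p,d=d); cv2.imwrite(f"pics/{n}.png",p[:,:,::-1]); c=camera_params(n)
    print(n,c["K"],c["dist"],c["position"],c["rotation"])
s=sense();print(s["time_s"],s["wrist_force"],s["tcp_rot"])
E
```

```text
pics
scene [[472.2829952    0.         276.84380981]
 [  0.         472.2829952  213.25876594]
 [  0.           0.           1.        ]] [-0.14814867  0.          0.          0.          0.        ] [-0.06381139 -0.83085975  0.91694489] [[ 0.78131644 -0.39421995  0.48387524]
 [-0.62405686 -0.50571291  0.59565718]
 [ 0.00988201 -0.76736242 -0.64113748]]
top [[510.23371114   0.         279.08389311]
 [  0.         510.23371114 214.63236139]
 [  0.           0.           1.        ]] [0.03391468 0.         0.         0.         0.        ] [-0.15700438 -0.34913119  1.61783364] [[ 0.41332539 -0.80849889  0.41891725]
 [-0.91049969 -0.373192    0.1780956 ]
 [ 0.01234647 -0.45503546 -0.89038772]]
0.1 [ 0.67542548 -0.35655115  0.50140417] [[-9.39122735e-01  3.43581416e-01 -5.47551522e-04]
 [ 3.43581846e-01  9.39121229e-01 -1.68292443e-03]
 [-6.40042994e-05 -1.76860135e-03 -9.99998434e-01]]
```

View pics/scene.png

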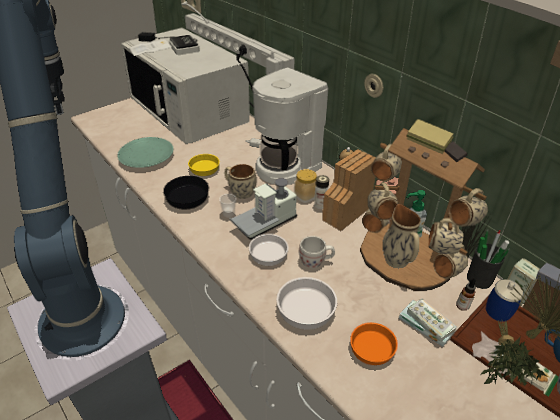

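View pics/top.png

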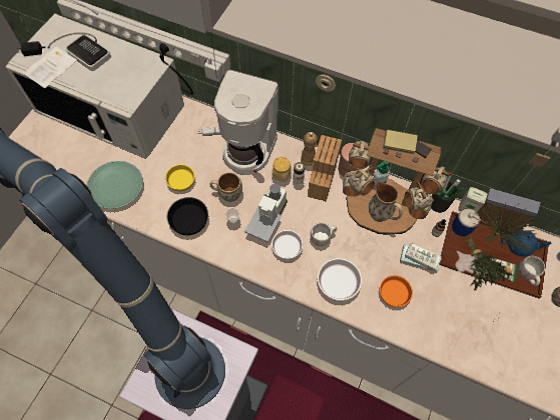

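The scene picture shows the dispenser at about (265,210), a small white dish at (268,250), a larger white dish at (306,305), and others in black (186,192), yellow (204,165) and orange (373,344). In the top picture, the small white dish is at (287,246), the large one at (339,281), the shot glass at (233,217), the mug at (229,186) and the cup at (321,235). The small white dish fits, because it is the smaller of the two remaining and stands beside the ledge end. I'll confirm this in an enlarged crop.

```bash
cat > h.py <<'E'
import numpy as np,cv2
def ray(c,uv,R=None,t=None):
    uv=np.asarray(uv,float).reshape(-1,1,2)
    n=cv2.undistortPoints(uv,np.array(c["K"]),np.array(c["dist"])).reshape(-1,2)
    d=np.c_[n,np.ones(len(n))]@(np.array(c["rotation"]) if R is None else R).T
    return (np.array(c["position"]) if t is None else t),d
def onz(c,uv,z,R=None,t=None):
    o,d=ray(c,uv,R,t); return o+d*((z-o[2])/d[:,2])[:,None]
E
python3 - <<'E'
from rig import *
from h import *
for n,(x0,y0,w,h) in {"top":(215,165,130,105),"scene":(205,165,130,110)}.items():
    p=np.load(n+".npz")["p"]
    globals()[n]=cv2.resize(p[y0:y0+h,x0:x0+w],(400*1,int(400*h/w)),interpolation=cv2.INTER_CUBIC)
H=max(top.shape[0],scene.shape[0]); f=lambda a:np.pad(a,((0,H-len(a)),(0,0),(0,0)))
cv2.imwrite("pics/crop.png",np.hstack([f(top),f(scene)])[:,:,::-1])
c=camera_params("top");c2=camera_params("scene")
print(onz(c,[[287,246],[339,281]],.028),onz(c2,[[268,246]],.028))
print(onz(c,[[277,190]],.13),onz(c2,[[281,180]],.13))
E
```

```text
[[ 0.49341339 -0.10493026  0.028     ]
 [ 0.45062618 -0.31090412  0.028     ]] [[ 0.50173941 -0.09843572  0.028     ]]
[[ 0.62463905 -0.00679181  0.13      ]] [[0.63138622 0.00814323 0.13      ]]
```

View pics/crop.png

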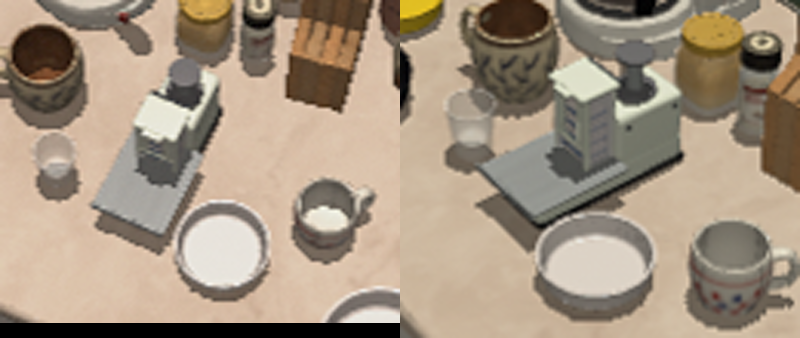

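The crop confirms it: the small white dish (crop 222,247) stands at the right (-y) end of the ledge, with the shot glass at the left end. Next come the dispenser pose and a near view from the wrist camera.

```bash
python3 - <<'E'
from rig import *
from h import *
c=camera_params("top");c2=camera_params("scene")
s=400/130
A=np.array([[92,206],[168,233],[200,155]])/s+[215,165]
print(onz(c,A,.04)); print("pl",onz(c,np.array([[184,70]])/s+[215,165],.13))
B=np.array([[478,165],[540,218],[680,153]]);B=(B-[400,0])/s+[205,165]
print(onz(c2,B,.04)); print("pl",onz(c2,(np.array([[635,52]])-[400,0])/s+[205,165],.13))
w=camera_params("wrist");print(w["tool_from_camera"],w["K"],w["dist"])
E
```

```text
[[ 0.476101    0.04490318  0.04      ]
 [ 0.48162242 -0.04537703  0.04      ]
 [ 0.58404534 -0.03761591  0.04      ]]
pl [[0.62946084 0.00354457 0.13      ]]
[[ 0.47832813  0.04687222  0.04      ]
 [ 0.48088087 -0.04716387  0.04      ]
 [ 0.63754558 -0.05529863  0.04      ]]
pl [[6.26458461e-01 3.76107090e-04 1.30000000e-01]]
[[-5.42005671e-04 -9.59492912e-01 -2.81732245e-01  7.09580828e-02]
 [ 9.99999822e-01 -4.50205111e-04 -3.90572835e-04  3.71462896e-04]
 [ 2.47914570e-04 -2.81732407e-01  9.59492986e-01 -1.17276303e-01]
 [ 0.00000000e+00  0.00000000e+00  0.00000000e+00  1.00000000e+00]] [[333.74321335   0.         275.39041995]
 [  0.         333.74321335 205.07396085]
 [  0.           0.           1.        ]] [0.01360483 0.         0.         0.         0.        ]
```

```bash
cat >> h.py <<'E'
def Rt(yaw,tilt=0):
    c,s,ct,st=np.cos(yaw),np.sin(yaw),np.cos(tilt),np.sin(tilt)
    X=np.array([c,s,0]);Y=np.array([-s,c,0]);Z=np.array([0,0,1.])
    z=st*X-ct*Z; return np.c_[np.cross(Y,z),Y,z]
def wristcam(s,c):
    T=np.array(c["tool_from_camera"]);R=np.array(s["tcp_rot"])
    return R@T[:3,:3],np.array(s["position"])+R@T[:3,3]
E
python3 - <<'E'
from rig import *
from h import *
d=np.load("top.npz")["d"];c=camera_params("top")
v,u=np.mgrid[0:420,0:560];uv=np.c_[u.ravel(),v.ravel()]
o,r=ray(c,uv);P=o+r*d.ravel()[:,None];P=P[d.ravel()>0]
m=(P[:,2]>.16)&(P[:,0]>.5)&(abs(P[:,1])<.3)&(P[:,2]<.6)
Q=P[m];print("tall near",len(Q)); 
if len(Q): print(Q[np.argsort(np.hypot(Q[:,0]-.63,Q[:,1]))[:200:20]].round(3))
movep([.55,0,.30],Rt(.04))
s=sense();p,_=camera("wrist");R,t=wristcam(s,camera_params("wrist"))
np.savez("w1.npz",p=p,R=R,t=t);cv2.imwrite("pics/w1.png",p[:,:,::-1])
print(sense()["time_s"],s["position"])
E
```

```text
tall near 12914
[[ 0.723  0.106  0.165]
 [ 0.761 -0.08   0.184]
 [ 0.757 -0.093  0.185]
 [ 0.732  0.121  0.286]
 [ 0.735  0.12   0.24 ]
 [ 0.74   0.117  0.31 ]
 [ 0.739  0.119  0.252]
 [ 0.722  0.133  0.302]
 [ 0.743  0.116  0.291]
 [ 0.77  -0.084  0.186]]
2.6667 [0.55009868 0.0010889  0.29985822]
```

View pics/w1.png

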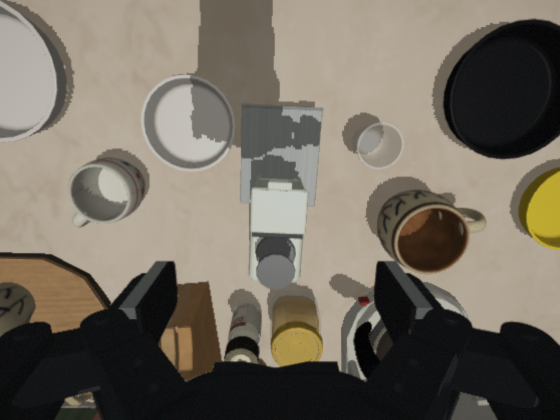

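The wrist view has -x up and -y to the left. The ledge's front corners are at (243,104) and (323,108), the plunger cap at about (277,268), the dish at (189,123) and the shot glass at (380,145).

```bash
python3 - <<'E'
from rig import *
from h import *
w=np.load("w1.npz");p,R,t=w["p"],w["R"],w["t"];c=camera_params("wrist")
f=lambda uv,z:onz(c,uv,z,R,t)
print("ledge",f([[243,104],[323,108],[240,203],[316,206]],.04).round(4))
# grey cap mask
roi=p[235:292,245:310].astype(int);m=((roi.max(2)-roi.min(2)<30)&(roi.mean(2)>85)&(roi.mean(2)<150)).astype(np.uint8)
n,l,st,ce=cv2.connectedComponentsWithStats(m);k=1+st[1:,4].argmax();print(st[k],ce[k]+[245,235])
cs,_=cv2.findContours((l==k).astype(np.uint8),0,2);(x,y),r=cv2.minEnclosingCircle(max(cs,key=cv2.contourArea))
print("cap",x+245,y+235,r,f([[x+245,y+235]],.13), "visible r m", r/333.7*(t[2]-.13))
print("dish",f([[189,122]],.028),"glass",f([[381,145]],.03))
h=p[60:300,130:420];cv2.imwrite("pics/w1c.png",cv2.resize(h,None,fx=2.4,fy=2.4)[:,:,::-1])
E
```

```text
ledge [[ 0.4776 -0.0369  0.04  ]
 [ 0.4782  0.0498  0.04  ]
 [ 0.589  -0.0389  0.04  ]
 [ 0.589   0.0506  0.04  ]]
[  11    3   54   54 1417] [279.03387438 272.83627382]
cap 284.6599998474121 269.8199996948242 32.26506423950195 [[0.62715719 0.01311    0.13      ]] visible r m 0.027764014833453175
dish [[ 0.49958172 -0.09874809  0.028     ]] glass [[0.51607271 0.12085004 0.03      ]]
```

View pics/w1c.png

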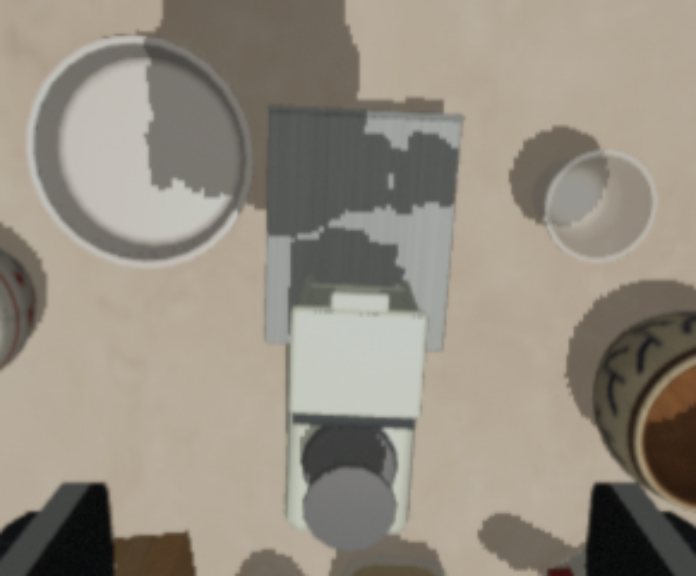

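```bash
python3 - <<'E'
from rig import *
from h import *
w=np.load("w1.npz");c=camera_params("wrist")
print("cap",onz(c,[[275.8,271.2]],.13,w["R"],w["t"]))
R=Rt(.015)
command_gripper(0)
movep([.629,.003,.19],R)
print(sense()["position"],sense()["finger_gap"])
hit=move_l([.629,.003,.112],feed=.05,until_force=15)
s=sense();print(hit,s["position"],s["wrist_force"],s["time_s"])
if hit and s["position"][2]<.130:
    sleep(.15);print(sense()["position"])
    move_l([.629,.003,.19],feed=.15)
    print(sense()["time_s"])
E
```

```text
cap [[0.62895362 0.00475887 0.13      ]]
[0.62890564 0.00258339 0.19040092] -6.238943591713061e-05
True [0.6289437  0.00301799 0.12520133] [-1.73367351 -0.0387667   5.10425079] 5.225
[0.6289376  0.00300882 0.12514895]
5.9583
```

```bash
python3 - <<'E'
from rig import *
from h import *
movep([.53,.003,.28],Rt(.015)); sleep(.2)
s=sense();p,_=camera("wrist");R,t=wristcam(s,camera_params("wrist"))
np.savez("w2.npz",p=p,R=R,t=t);cv2.imwrite("pics/w2.png",cv2.resize(p[60:320,120:440],None,fx=2.3,fy=2.3)[:,:,::-1])
print(s["time_s"],s["position"])
E
```

```text
6.7583 [0.53037602 0.00317809 0.27833502]
```

View pics/w2.png

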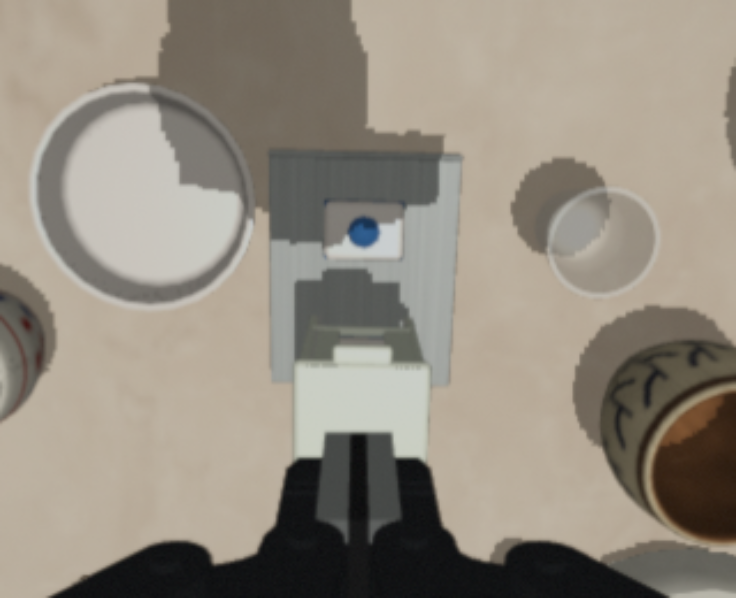

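A single tablet lies on the ledge at crop (364,230), which is image pixel (278,160). It is square to the ledge, and nothing else has come out. Next I compute its position and check the IK for the tilted push.

```bash
python3 - <<'E'
from rig import *
from h import *
w=np.load("w2.npz");c=camera_params("wrist");g=lambda uv,z:onz(c,np.array(uv)/2.3+[120,60],z,w["R"],w["t"]).round(4)
print("tab",g([[364,230],[325,201],[405,201],[405,260],[325,260]],.055))
print("dish",g([[143,196]],.028),"ledge",g([[269,155],[461,158]],.04),"glass",g([[604,243]],.059))
for tl in (.35,.45):
  for y in(.08,.055,-.06):
    R=Rt(.015,tl);tip=np.array([.512,y,.048]);q=inverse_kinematics(tip-.025*R[:,2],R)
    print(tl,y,None if q is None else np.round(q,2))
E
```

```text
tab [[ 0.5108  0.0055  0.055 ]
 [ 0.4983 -0.0118  0.055 ]
 [ 0.4978  0.0234  0.055 ]
 [ 0.5241  0.0242  0.055 ]
 [ 0.5246 -0.0118  0.055 ]]
dish [[ 0.5003 -0.0992  0.028 ]] ledge [[ 0.4798 -0.0378  0.04  ]
 [ 0.4798  0.049   0.04  ]] glass [[0.5145 0.1114 0.059 ]]
0.35 0.08 [-0.09  0.39 -0.24  2.29  0.96  0.23  0.37]
0.35 0.055 [ 0.14  0.41 -0.44  2.29  1.1   0.28  0.31]
0.35 -0.06 [ 0.58  0.45 -0.63  2.28  1.08  0.27  0.6 ]
0.45 0.08 [ 0.62  0.7  -1.18  2.32  1.64  0.76 -0.16]
0.45 0.055 [ 0.68  0.7  -1.18  2.33  1.65  0.73 -0.12]
0.45 -0.06 [ 0.98  0.7  -1.18  2.33  1.64  0.6   0.16]
```

```bash
python3 - <<'E'
from rig import *
from h import *
R=Rt(.01,.25)
P=lambda y,z:np.array([.511,y,z])-.025*R[:,2]
print([None if inverse_kinematics(P(y,z),R) is None else 1 for y,z in((.06,.13),(.06,.0475),(-.06,.0475))])
movep(P(.06,.13),R)
h=move_l(P(.06,.0475),feed=.1,until_force=6);s=sense();print(h,s["position"]-P(.06,.0475),s["joint_pos"],s["time_s"])
if not h:
    h=move_l(P(.038,.0475),feed=.05,until_force=8);print(h)
    if not h:
        print(move_l(P(-.06,.0475),feed=.13,until_force=12));s=sense();print(s["position"],s["wrist_force"])
        move_l(P(-.06,.13),feed=.15)
        movep([.51,-.03,.28],Rt(.015)); sleep(.2)
s=sense();p,_=camera("wrist")
cv2.imwrite("pics/w3.png",cv2.resize(p[60:320,120:440],None,fx=2.3,fy=2.3)[:,:,::-1])
print(s["time_s"])
E
```

```text
[1, 1, 1]
False [ 6.86702417e-04 -9.50203089e-05  5.83569633e-04] [-0.47327012  0.3964104   0.29337313  2.25631791 -0.23683608  0.26404947
  1.58631068] 8.4167
False
False
[ 0.50481914 -0.05923109  0.07165898] [ 0.01343617 -0.01740822  0.61847257]
11.4333
```

View pics/w3.png

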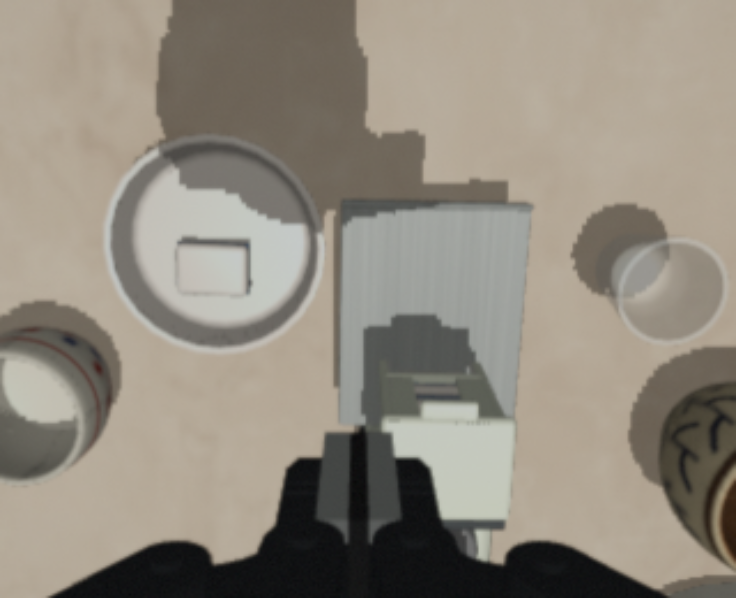

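The picture shows the tablet lying upside down in the dish at crop (213,267). The ledge is empty, and the dish, glass, mug and cup are standing. The arm is clear, so I'm handing in.

```bash
python3 -c "
from rig import *
print(finish_job())"
```

```text
the job is handed in; nothing more can be done
None
```

I pressed the plunger fully down once, and a single tablet came out and was pushed off the ledge into the small white dish, where it lies upside down; the last picture shows the ledge empty and the bystanders standing, and I handed the job in at about 11.5 s.

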